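# Box in the glass jar with the rail stops before the wind gets up

### The job

The wind is getting up on the roof, so box in the glass jar on the ledge: with a fingertip push the two sliding stops inwards along the notched rail, each until it clicks into the last notch before the jar, so that the jar stands between the two stops. Only push the stops, do not pinch them; do not move or lift the jar, and leave all the other things standing where they are.

Things in the scene. Friction and masses are not known exactly. Their poses are not given: they have to be found in the camera images.
- rail: Notched steel rail fixed on the ledge: flat bar 430 mm long, 30 wide, top 40 mm above the ledge, rubber end caps (42 mm high). Origin: under the bar's middle, at ledge height. y runs along the bar towards the left stop, x away from the row of things, z up. On the ledge along it are three bays, centred on y = -90, 0, 90 mm, x about -83 mm: jar, soap dish and soap block, one in each, any order.
- left_stop (a joint): Travel in m of the left stop: 0 at the rail's left (+y) end, growing as it is pushed inwards. Its middle lies at rail y = 0.195 - value, so it clicks into notches at 0.060, 0.150, 0.240 and 0.330. It starts outside the first notch, and must be pushed over any notch before the wanted one. Between notches it slides at about 2 N and stays where it is left.
- right_stop (a joint): The same for the right stop, the mirror image of the left one: 0 at the rail's right (-y) end, growing as it is pushed inwards. Its middle lies at rail y = value - 0.195; notches again at 0.060, 0.150, 0.240 and 0.330.
- left_stop_pad (a point): Middle of the outer (+y) face of the left stop's upright steel tab, 80 mm above the ledge: push here. It lies 5 mm outward of the stop's middle. The tab stands over the rail, 37 mm wide across it, 10 mm thick along it, from 55 to 105 mm above the ledge, ribbed on the outer face, on a grey saddle that rides on the rail (46 mm across it, 34 mm along it, top 55 mm above the ledge).
- right_stop_pad (a point): Middle of the outer (-y) face of the right stop's push tab, 80 mm above the ledge, 5 mm outward of the stop's middle; the right stop is the mirror image of the left one.
- jar_center (a point): Centre of the empty open glass jar, 64 mm in diameter and 100 mm tall; this point is 50 mm above the ledge. Loose, about 0.26 kg. With the stops in the two notches that bound its bay it has 7 to 13 mm of air to the arm on either side.
- soap_dish: Green plastic soap dish, 95 x 66 mm and 24 mm high, loose in another bay; origin at the centre of its underside.
- soap_block: Block of laundry soap, 88 x 56 mm and 31 mm high, loose in the remaining bay; origin at the centre of its underside.
- cup: Stainless steel cup, 68 mm across the rim and 80 mm high, on the ledge beyond the rail; origin at the centre of its underside.
- tin: Round aluminium tin, 82 mm across and 56 mm high, beyond the rail; origin at the centre of its underside.
- detergent: White detergent bottle, 72 mm across and 190 mm high, off the right-hand end of the rail and nearer the robot; origin at the centre of its underside.
- peg_basket: Grey basket of clothes pegs, 150 x 190 mm and 75 mm high, off the left-hand end of the rail and nearer the robot; origin at the centre of its underside.
- sponge: Scouring sponge, 66 x 101 mm and 33 mm high, between the robot and the right-hand end of the rail; origin at the centre of its underside.
- rail_notch0 (a point): Centre of the notch nearest the rail's right (-y) end, at the bar's top. Four notches, cross grooves 10 mm wide in the bar's top, lie at rail y = -135 (this one), -45, 45 and 135 mm: they bound the three bays. A stop's spring ball drops into them: over the last 4 mm the stop is drawn in and the resistance dips to nothing; then about 10 N are needed to push it on out of the notch.
- left_arm_end (a point): Free end of the left stop's arm, at rail x = -127 mm, 65 mm above the ledge. The arm is a steel plate 6 mm thick, in line with the tab, reaching from the saddle over the row of things between 45 and 85 mm above the ledge: it passes over the low dish and soap, but would hit the jar.
- right_arm_end (a point): The same for the right stop's arm.
Mind the look-alikes: they are no part of the job. Leave any brown, purple or yellow look-alike of the part that bears jar_center alone.

How it is judged:
By the outcome, as a careful person would: the job done as asked, in the order asked, and still so for the second after the job is handed in, with the robot touching nothing.
It also fails if it takes over 48 s, if anything falls off the work surface, if the arm or the gripper's body presses on something with over 40 N, if the wrist force passes 120 N, or if a joint passes its speed limit or range.

### The arm

A 7-joint arm with a two-finger parallel gripper is mounted at the origin on the work surface. World frame = base frame: x ahead of the robot, y to its left, z up, the work surface at z = 0. Lengths are in m, angles in rad, forces in N, time in s.
With the tool pointing down it reaches from about 0.425 to 0.875 m from the base axis. Payload 4.7 kg.
Tool frame: the origin (TCP) lies at the very end of the fingers, on their centre line; the grasp point (between the pads) lies 19 mm behind it; z points along the fingers, y is the direction in which the jaws open and shut (so a half turn about z gives the same grasp; the last joint's range is limited). The gripper opens to 87 mm and grips with 3 to 60 N. Pads are 19 mm wide; open, the fingers measure 117 mm over their backs; the gripper's body (75 mm by 190 mm) begins 51 mm behind the grasp point.
Start: joints at [-1.3, 0.321, -0.07, 1.45, 0.023, 1.371, -0.057], TCP at [0.165, 0.629, 0.223] pointing down, gripper open.
Joint ranges: [-2.86, 2.86], [-0.3, 2.09], [-1.38, 1.24], [0.06, 2.45], [-1.56, 4.7], [0.09, 2.05], [-2.69, 2.69]. Speed limits (rad/s): [2.57, 2.57, 3.14, 3.14, 3.14, 3.14, 3.14].

### API

Orientations are given as a rotation vector (axis times angle).
In Python, from bench import ctrl, get_image, camera_info gives the robot as it stands.
- The arm moves only by the tool carry_out, never from a script. Its argument "commands" is a list of rows, each an object of numbers: "tx", "ty", "tz": the shift along the tool's x, y, z in m; "rx", "ry", "rz": the turn, a rotation vector about the tool's x, y, z in rad; "jaw": the opening, from 0 (shut) to 1 (fully open). In form: [{"tx": .., "ty": .., "tz": .., "rx": .., "ry": .., "rz": .., "jaw": ..}, ...]. A call has 1 to 12 rows; each row is the pose to reach, as a shift and turn from the pose commanded when the call began, along the tool's axes at that moment; what a row does not reach only later rows make up. A row lasts 1/8 s, in which the tool goes at most 62.5 mm and 10.7 degrees, less where a joint would pass 70% of its speed; a pose out of reach is approached as far as the arm can. A call with a gripper value outside its range is refused whole. The fingers move at their own pace and stop on an object; "grip_force" is the grip in N (left out, the last holds). Time passes only in rows, so rows that repeat a pose let the fingers close. It gives the time, the measured TCP pose, the force and the opening at its end, in the units of the state.
- ctrl.get_state(): the state, without advancing time (a new reading comes with each control period).
- get_image(name): name is "side" or "top" or "wrist"; returns the picture (480x640x3 uint8, red, green, blue); there is no depth.
- camera_info(name): a dict with "intrinsics" (3x3 intrinsics, pixels), "R" (3x3) and "t" (3): a world point X has camera coordinates R X + t. Camera axes: x right, y down, z forward; pixel columns grow to the right and rows downward; lengths in m; the calibration is good to about 2 mm. A picture is of the moment at which its call begins: read the wrist's pose just before it. camera_info takes no time and is no camera call; for the wrist camera it gives the pose at the moment of the call.
- ctrl.close_job(): hands the job in, once; it reports no verdict.
The state is a dict: "time": time; "joint_positions": joint angles; "qd": joint speeds; "joint_torque": joint torques, N m; "position": TCP position; "tool_rot": TCP orientation; "ft_force": force on the tool from outside, world axes, zero at the start; "torque": the same for the moment, N m; "grip_width": opening from 0.0 (shut) to 1.0 (fully open).
Only numpy, scipy, OpenCV 4.12 (cv2) and the standard library are available. Lean on these libraries where they do the work, as an engineer would, in place of code of your own. Each camera call takes 0.05 s, during which the arm holds its last target.

## Working session

There is one attempt and no reset: what is moved stays moved. The work goes in short steps, Python scripts to look and compute and a tool call to move; the robot and the scene stay as the last step left them, time stands still between calls to the robot, and variables do not carry over. Pictures are saved under pics/ and viewed, and the job is handed in when it is done.

Besides the shell and the picture viewer there is one more tool, called after "Call:" by a JSON object that holds its "name" and its "arguments", one argument or row to a line. carry_out: Moves the arm, as the interface text tells. Its arguments: {"type":"object","properties":{"commands":{"type":"array"},"grip_force":{"type":"number"}},"required":["commands"]}

```bash
ls; mkdir -p pics; python3 - <<'E'
from bench import ctrl, get_image, camera_info
import cv2, numpy as np
print(ctrl.get_state())
for n in ["side","top","wrist"]:
    im=get_image(n); cv2.imwrite(f"pics/{n}0.png",im[:,:,::-1]); c=camera_info(n)
    print(n,np.round(c["intrinsics"],1).tolist(),np.round(c["R"],3).tolist(),np.round(c["t"],3).tolist())
E
```

```text
pics
{'time': 0.0, 'joint_positions': array([-1.29987094,  0.32183428, -0.0700829 ,  1.45168312,  0.02262473,
        1.37082543, -0.05690175]), 'qd': array([-8.52424606e-04,  4.94972656e-04, -5.11812914e-04, -5.01511656e-04,
       -1.79113996e-03, -2.35073916e-03,  7.54410108e-05]), 'joint_torque': array([-4.23889978e-04, -4.91279840e+01, -4.04216694e-01, -3.12525129e+01,
       -6.39966619e-02,  4.39159304e-02,  1.91307240e-04]), 'position': array([0.16502178, 0.62811506, 0.22145013]), 'tool_rot': array([-4.02245982e-01, -3.11560537e+00,  3.07723373e-03]), 'ft_force': array([ 0.09196764, -0.03514877, -0.16271053]), 'torque': array([ 0.0256457 ,  0.03440121, -0.01999751]), 'grip_width': 1.000348981346274}
side [[508.9, 0.0, 312.6], [0.0, 508.9, 230.4], [0.0, 0.0, 1.0]] [[-0.982, -0.191, 0.003], [-0.133, 0.673, -0.728], [0.137, -0.715, -0.686]] [0.563, 0.125, 1.534]
top [[521.3, 0.0, 323.0], [0.0, 521.3, 239.4], [0.0, 0.0, 1.0]] [[0.016, -1.0, -0.026], [-0.993, -0.012, -0.118], [0.118, 0.028, -0.993]] [0.025, 0.575, 1.316]
wrist [[354.4, 0.0, 319.8], [0.0, 354.4, 235.9], [0.0, 0.0, 1.0]] [[0.254, 0.967, -0.001], [0.922, -0.242, 0.304], [0.293, -0.078, -0.953]] [-0.649, -0.037, 0.393]
```

View pics/side0.png

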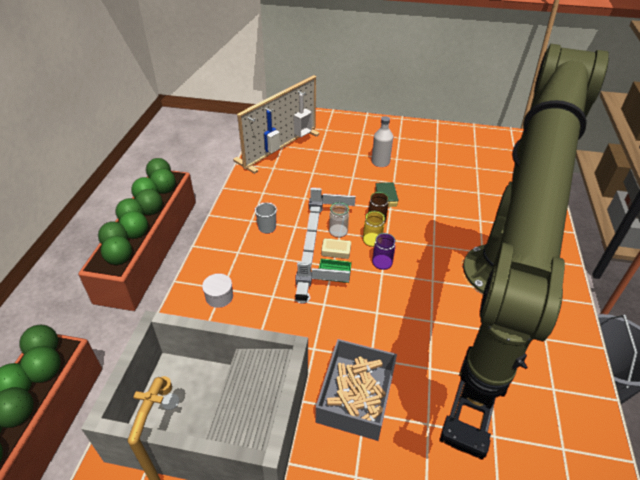

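View pics/top0.png

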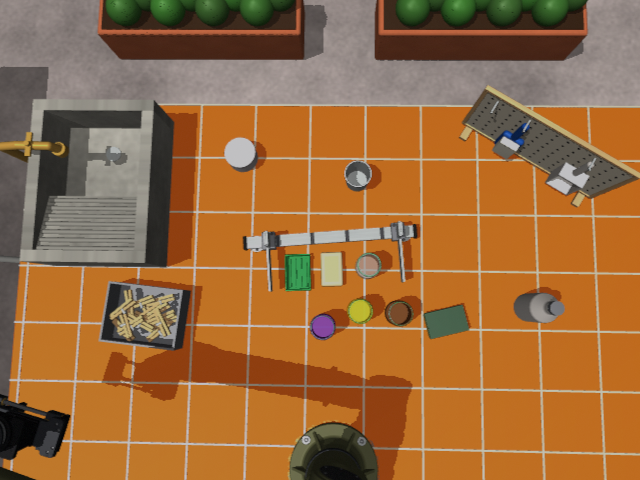

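View pics/wrist0.png

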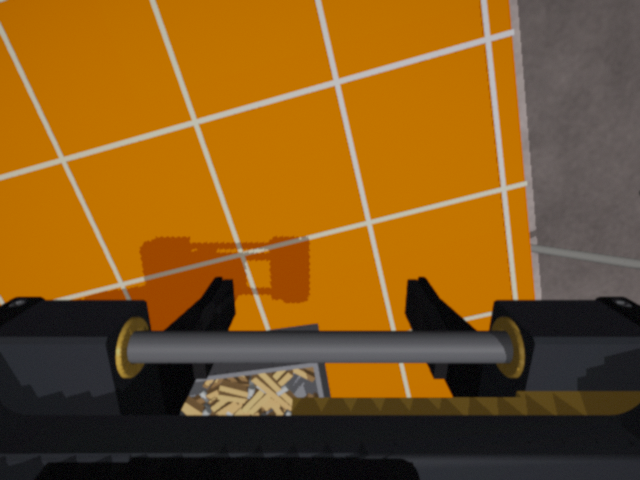

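```bash
python3 - <<'E'
import cv2
a=cv2.imread("pics/top0.png"); cv2.imwrite("pics/top0z.png",cv2.resize(a[205:305,230:430],None,fx=4,fy=4,interpolation=cv2.INTER_CUBIC))
a=cv2.imread("pics/side0.png"); cv2.imwrite("pics/side0z.png",cv2.resize(a[175:310,270:410],None,fx=4,fy=4,interpolation=cv2.INTER_CUBIC))
E
```

```text
(no output)
```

View pics/top0z.png

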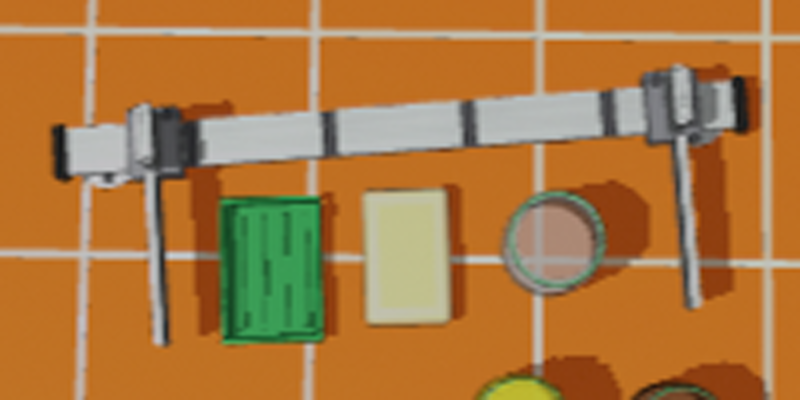

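View pics/side0z.png

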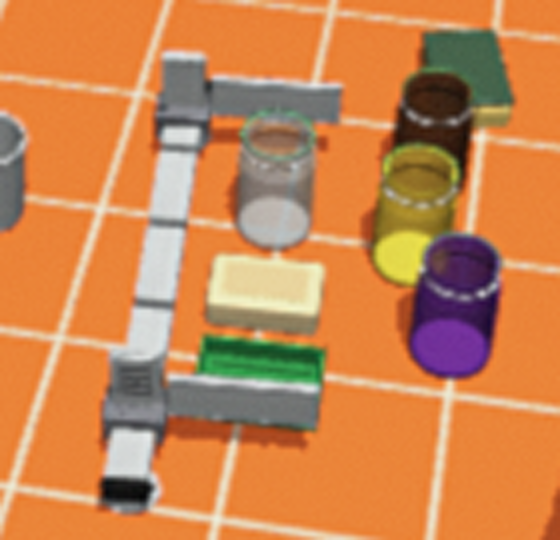

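```bash
cat > h.py <<'E'
from bench import camera_info
import numpy as np
def ray(n,u,v,z):
    c=camera_info(n);R=np.array(c["R"]);t=np.array(c["t"]);K=np.array(c["intrinsics"])
    o=-R.T@t; d=R.T@np.linalg.solve(K,[u,v,1.]); return o+d*(z-o[2])/d[2]
def T(u,v,z): return ray("top",230+(u-1.5)/4,205+(v-1.5)/4,z)
def S(u,v,z): return ray("side",270+(u-1.5)/4,175+(v-1.5)/4,z)
def proj(n,X):
    c=camera_info(n);p=np.array(c["R"])@X+np.array(c["t"]);p=np.array(c["intrinsics"])@p;return p[:2]/p[2]
E
python3 - <<'E'
from h import *
np.set_printoptions(precision=4,suppress=True)
L=T(53,152,.042);Rr=T(747,103,.042);print(L,Rr,np.linalg.norm(L-Rr))
for p in [(196,143),(330,134),(469,123.5),(607,112.5)]: print("notch",T(*p,.04))
print("side notches",S(168,223,.04),S(154,302,.04), "endL",S(127,500,.03))
d=(L-Rr)/np.linalg.norm(L-Rr); print("yaw",np.arctan2(-d[0],d[1]), "mid",(L+Rr)/2)
print("tabL top",T(141,134,.105),S(136,354,.105)); print("tabR top",T(682,96,.105),S(185,57,.105))
print("armL end",T(161,344,.085),S(319,381,.085),"armR",T(694,305,.085),S(341,88,.085))
print("jar rim",T(554,242,.1),S(278,133,.1))
E
```

```text
[0.5629 0.24   0.042 ] [ 0.6002 -0.2065  0.042 ] 0.44808119917333084
notch [0.5702 0.1478 0.04  ]
notch [0.5771 0.0612 0.04  ]
notch [ 0.585  -0.0283  0.04  ]
notch [ 0.5933 -0.117   0.04  ]
side notches [ 0.5825 -0.0275  0.04  ] [0.5762 0.0602 0.04  ] endL [0.5586 0.2432 0.03  ]
yaw 0.08339115855706432 mid [0.5816 0.0167 0.042 ]
tabL top [0.5678 0.1745 0.105 ] [0.5657 0.1747 0.105 ]
tabR top [ 0.5954 -0.1573  0.105 ] [ 0.5936 -0.1555  0.105 ]
armL end [0.4398 0.1611 0.085 ] [0.4389 0.1569 0.085 ] armR [ 0.4686 -0.1669  0.085 ] [ 0.466  -0.1652  0.085 ]
jar rim [ 0.5051 -0.0799  0.1   ] [ 0.5057 -0.0825  0.1   ]
```

```bash
cat >> h.py <<'E'
from bench import ctrl
from scipy.spatial.transform import Rotation as Ro
np.set_printoptions(precision=4,suppress=True)
MID=np.array([.5813,.0165]); YAW=.0855
def rail(x,y): 
    return MID+x*np.array([np.cos(YAW),np.sin(YAW)])+y*np.array([-np.sin(YAW),np.cos(YAW)])
def torail(p):
    d=np.array(p[:2])-MID; return d@[np.cos(YAW),np.sin(YAW)], d@[-np.sin(YAW),np.cos(YAW)]
# tool: y along rail y, z down -> x = -rail x
RD=Ro.from_matrix(np.array([[-np.cos(YAW),-np.sin(YAW),0],[-np.sin(YAW),np.cos(YAW),0],[0,0,-1]]))
RD=Ro.from_matrix(np.column_stack([[-np.cos(YAW),-np.sin(YAW),0],[-np.sin(YAW),np.cos(YAW),0],[0,0,-1]]))
def delta(rx,ry,z):
    s=ctrl.get_state(); R=Ro.from_rotvec(s["tool_rot"]); p=np.r_[rail(rx,ry),z]
    print("shift",R.inv().apply(p-s["position"]),"rot",(R.inv()*RD).as_rotvec(),"dist",np.linalg.norm(p-s["position"]))
def st():
    s=ctrl.get_state(); print("t",s["time"],"rail",np.array(torail(s["position"])),"z",s["position"][2],"F",s["ft_force"],"grip",s["grip_width"],"q",s["joint_positions"])
E
python3 -c "
from h import *
delta(0,.215,.2); delta(0,.215,.08); st()
for p in [(0.5,-.5)]: pass
print('det',ray('top',533,306,0.0),'basket',ray('top',146,315,.04),'faucet',ray('top',60,150,.2))"
```

```text
shift [-0.4859 -0.2834  0.0222] rot [-0.0015 -0.0002 -0.3423] dist 0.5629042143147259
shift [-0.4858 -0.2832  0.1422] rot [-0.0015 -0.0002 -0.3423] dist 0.5800649303549824
t 0.15 rail [-0.3625  0.6451] z 0.2217257038935484 F [0.3759 0.5375 0.4546] grip 1.001029361758279 q [-1.2999  0.3216 -0.0701  1.4514  0.0226  1.3708 -0.057 ]
det [ 0.412  -0.5125  0.    ] basket [0.3738 0.4829 0.04  ] faucet [0.7589 0.6499 0.2   ]
```

Call:
{"name": "carry_out", "arguments": {
  "commands": [
    {"tx":-0.05,"ty":-0.03,"rz":-0.03,"jaw":0},
    {"tx":-0.1,"ty":-0.06,"rz":-0.07,"jaw":0},
    {"tx":-0.15,"ty":-0.09,"rz":-0.1,"jaw":0},
    {"tx":-0.2,"ty":-0.12,"rz":-0.14,"jaw":0},
    {"tx":-0.25,"ty":-0.15,"rz":-0.18,"jaw":0},
    {"tx":-0.3,"ty":-0.18,"rz":-0.22,"jaw":0},
    {"tx":-0.35,"ty":-0.21,"tz":0.005,"rz":-0.26,"jaw":0},
    {"tx":-0.4,"ty":-0.235,"tz":0.01,"rz":-0.29,"jaw":0},
    {"tx":-0.44,"ty":-0.26,"tz":0.015,"rz":-0.32,"jaw":0},
    {"tx":-0.47,"ty":-0.275,"tz":0.02,"rz":-0.342,"jaw":0},
    {"tx":-0.486,"ty":-0.283,"tz":0.022,"rz":-0.342,"jaw":0},
    {"tx":-0.486,"ty":-0.283,"tz":0.022,"rz":-0.342,"jaw":0}
  ],
  "grip_force": 40
}}

```text
invalid input
```

```bash
python3 - <<'E'
from h import *
from bench import get_image
import cv2
st()
delta(0,.215,.072)
for n in ["side","wrist"]:
    cv2.imwrite(f"pics/{n}1.png",get_image(n)[:,:,::-1])
E
```

```text
t 0.15 rail [-0.3625  0.6451] z 0.2217257038935484 F [0.3759 0.5375 0.4546] grip 1.001029361758279 q [-1.2999  0.3216 -0.0701  1.4514  0.0226  1.3708 -0.057 ]
shift [-0.4858 -0.2832  0.1502] rot [-0.0015 -0.0002 -0.3423] dist 0.5820712453729588
```

View pics/side1.png

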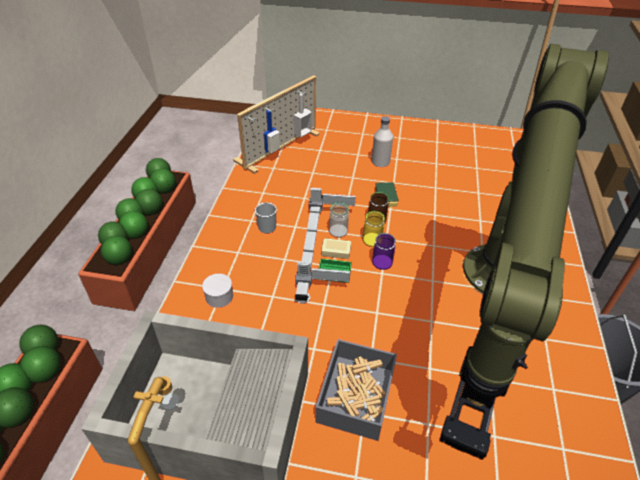

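View pics/wrist1.png

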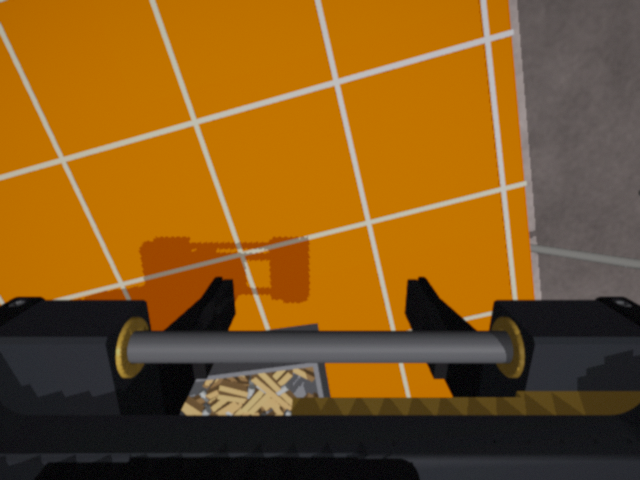

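The call was refused, so nothing moved and the pictures match the start. I'll retry with every key in every row.

Call:
{"name": "carry_out", "arguments": {
  "commands": [
    {"tx":-0.05,"ty":-0.03,"tz":0,"rx":0,"ry":0,"rz":-0.03,"jaw":0},
    {"tx":-0.1,"ty":-0.06,"tz":0,"rx":0,"ry":0,"rz":-0.07,"jaw":0},
    {"tx":-0.15,"ty":-0.09,"tz":0,"rx":0,"ry":0,"rz":-0.1,"jaw":0},
    {"tx":-0.2,"ty":-0.12,"tz":0,"rx":0,"ry":0,"rz":-0.14,"jaw":0},
    {"tx":-0.25,"ty":-0.15,"tz":0,"rx":0,"ry":0,"rz":-0.18,"jaw":0},
    {"tx":-0.3,"ty":-0.18,"tz":0,"rx":0,"ry":0,"rz":-0.22,"jaw":0},
    {"tx":-0.35,"ty":-0.21,"tz":0.005,"rx":0,"ry":0,"rz":-0.26,"jaw":0},
    {"tx":-0.4,"ty":-0.235,"tz":0.01,"rx":0,"ry":0,"rz":-0.29,"jaw":0},
    {"tx":-0.44,"ty":-0.26,"tz":0.015,"rx":0,"ry":0,"rz":-0.32,"jaw":0},
    {"tx":-0.47,"ty":-0.275,"tz":0.02,"rx":0,"ry":0,"rz":-0.342,"jaw":0},
    {"tx":-0.486,"ty":-0.283,"tz":0.022,"rx":0,"ry":0,"rz":-0.342,"jaw":0},
    {"tx":-0.486,"ty":-0.283,"tz":0.022,"rx":0,"ry":0,"rz":-0.342,"jaw":0}
  ],
  "grip_force": 40
}}

```text
time: 1.75
position: [0.5636, 0.2309, 0.2003]
tool_rot: [0.13, -3.138, 0.0]
ft_force: [0.3, 1.1, 0.2]
grip_width: 0.006
```

```bash
python3 - <<'E'
from h import *
from bench import get_image
import cv2
st()
delta(0,.215,.072)
for n in ["side","wrist"]:
    cv2.imwrite(f"pics/{n}2.png",get_image(n)[:,:,::-1])
E
```

```text
t 1.75 rail [0.0007 0.2151] z 0.2003281953213153 F [0.2552 1.1135 0.1842] grip 0.006408889721608386 q [-0.6557  0.2463  0.2652  1.5993 -0.0662  1.3054  1.2732]
shift [ 0.0006 -0.0001  0.1283] rot [-0.0003 -0.0005 -0.0024] dist 0.12833008083801906
```

View pics/side2.png

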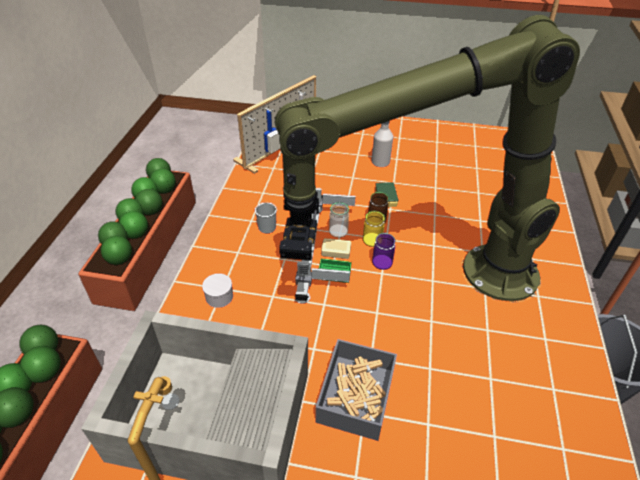

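View pics/wrist2.png

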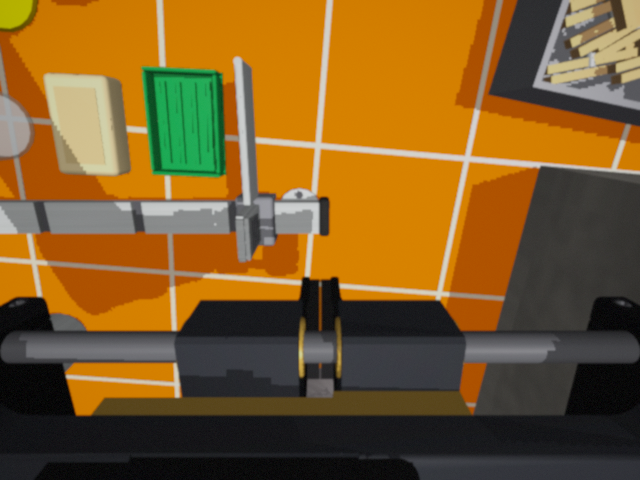

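Call:
{"name": "carry_out", "arguments": {
  "commands": [
    {"tx":0,"ty":0,"tz":0.04,"rx":0,"ry":0,"rz":0,"jaw":0},
    {"tx":0,"ty":0,"tz":0.08,"rx":0,"ry":0,"rz":0,"jaw":0},
    {"tx":0,"ty":0,"tz":0.11,"rx":0,"ry":0,"rz":0,"jaw":0},
    {"tx":0,"ty":0,"tz":0.128,"rx":0,"ry":0,"rz":0,"jaw":0},
    {"tx":0,"ty":0,"tz":0.128,"rx":0,"ry":0,"rz":0,"jaw":0},
    {"tx":0,"ty":0,"tz":0.128,"rx":0,"ry":0,"rz":0,"jaw":0}
  ]
}}

```text
time: 2.6
position: [0.5641, 0.2324, 0.0741]
tool_rot: [-0.135, 3.137, 0.002]
ft_force: [0.5, -0.6, 0.3]
grip_width: 0.001
```

```bash
python3 - <<'E'
from h import *
from bench import get_image
import cv2
st()
for n in ["side","wrist"]:
    im=get_image(n)[:,:,::-1]
    if n=="side": im=cv2.resize(im[175:325,250:400],None,fx=4,fy=4,interpolation=cv2.INTER_CUBIC)
    cv2.imwrite(f"pics/{n}3.png",im)
E
```

```text
t 2.6 rail [0.0013 0.2166] z 0.07409877254800461 F [ 0.5372 -0.6138  0.3396] grip 0.0011965422037180126 q [-0.6437  0.3508  0.2523  1.7344 -0.0986  1.0662  1.298 ]
```

View pics/side3.png

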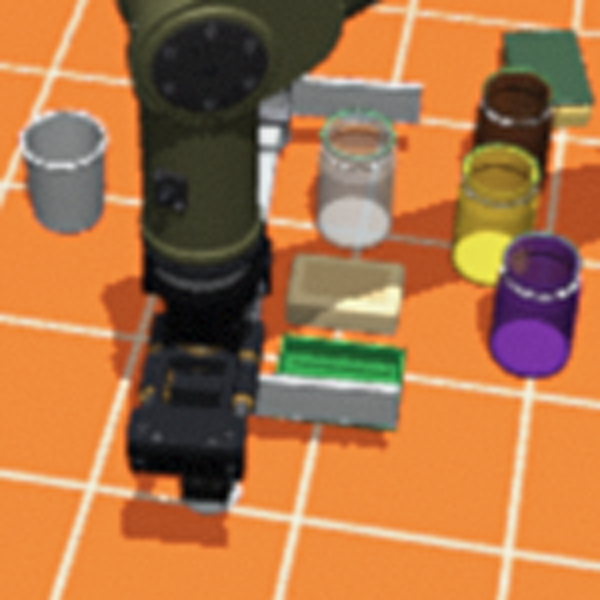

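View pics/wrist3.png

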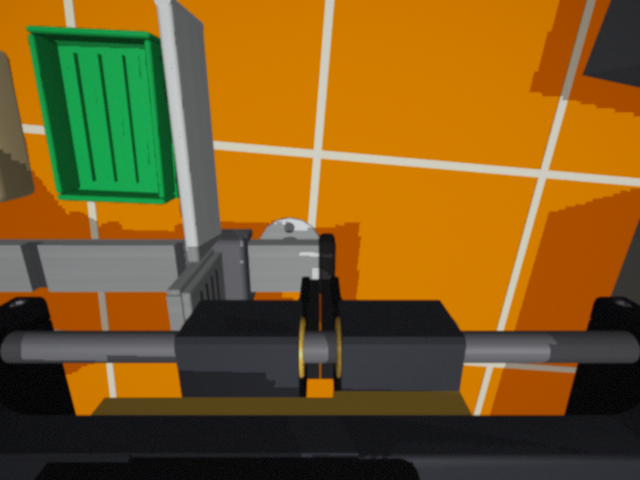

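The wrist view shows the fingertip at (318,280), in line with the rail and outside the left tab's ribbed face at (205,285). I'll now advance to contact.

Call:
{"name": "carry_out", "arguments": {
  "commands": [
    {"tx":0,"ty":-0.01,"tz":0,"rx":0,"ry":0,"rz":0,"jaw":0},
    {"tx":0,"ty":-0.02,"tz":0,"rx":0,"ry":0,"rz":0,"jaw":0},
    {"tx":0,"ty":-0.03,"tz":0,"rx":0,"ry":0,"rz":0,"jaw":0},
    {"tx":0,"ty":-0.035,"tz":0,"rx":0,"ry":0,"rz":0,"jaw":0},
    {"tx":0,"ty":-0.04,"tz":0,"rx":0,"ry":0,"rz":0,"jaw":0},
    {"tx":0,"ty":-0.045,"tz":0,"rx":0,"ry":0,"rz":0,"jaw":0},
    {"tx":0,"ty":-0.05,"tz":0,"rx":0,"ry":0,"rz":0,"jaw":0}
  ]
}}

```text
time: 3.58
position: [0.5674, 0.1829, 0.0726]
tool_rot: [-0.136, 3.138, 0.002]
ft_force: [-0.4, 3.0, -0.4]
grip_width: 0.002
```

```bash
python3 - <<'E'
from h import *
from bench import get_image
import cv2
st()
im=get_image("wrist")[:,:,::-1]
cv2.imwrite(f"pics/wrist4.png",im)
E
```

```text
t 3.575 rail [0.0004 0.1669] z 0.07258127706111127 F [-0.4188  3.0187 -0.3721] grip 0.00240292334253927 q [-0.5864  0.3277  0.2737  1.7701 -0.1016  1.0568  1.3807]
```

View pics/wrist4.png

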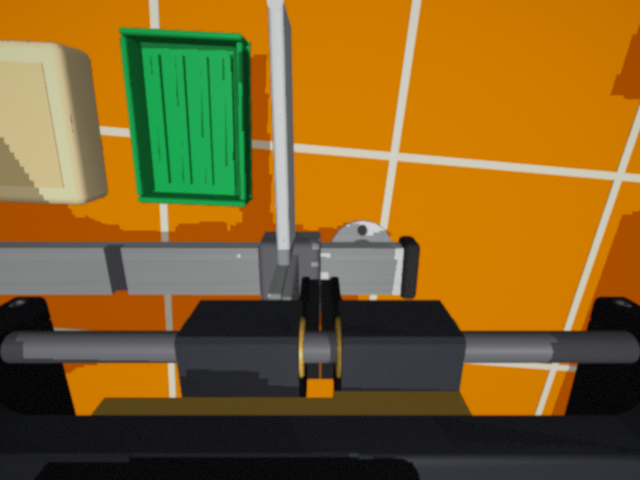

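Contact is made: 3 N, with the tab against the finger at (300,285). I'll creep over the first notch and watch the force to calibrate the offset.

Call:
{"name": "carry_out", "arguments": {
  "commands": [
    {"tx":0,"ty":-0.003,"tz":0,"rx":0,"ry":0,"rz":0,"jaw":0},
    {"tx":0,"ty":-0.006,"tz":0,"rx":0,"ry":0,"rz":0,"jaw":0},
    {"tx":0,"ty":-0.009,"tz":0,"rx":0,"ry":0,"rz":0,"jaw":0},
    {"tx":0,"ty":-0.009,"tz":0,"rx":0,"ry":0,"rz":0,"jaw":0}
  ]
}}

```text
time: 4.12
position: [0.5685, 0.1715, 0.0726]
tool_rot: [0.132, -3.139, 0.002]
ft_force: [0.2, -0.0, -0.9]
grip_width: 0.007
```

```bash
python3 -c "
from h import *
st()"
```

```text
t 4.125 rail [0.0004 0.1555] z 0.07255544150536287 F [ 0.2352 -0.0192 -0.8934] grip 0.006772461982227956 q [-0.575   0.3241  0.2799  1.7755 -0.1     1.0563  1.3954]
```

Call:
{"name": "carry_out", "arguments": {
  "commands": [
    {"tx":0,"ty":-0.002,"tz":0,"rx":0,"ry":0,"rz":0,"jaw":0},
    {"tx":0,"ty":-0.002,"tz":0,"rx":0,"ry":0,"rz":0,"jaw":0}
  ]
}}

```text
time: 4.38
position: [0.5686, 0.17, 0.0726]
tool_rot: [-0.133, 3.139, -0.001]
ft_force: [0.1, 0.1, -0.4]
grip_width: 0.007
```

Call:
{"name": "carry_out", "arguments": {
  "commands": [
    {"tx":0,"ty":-0.002,"tz":0,"rx":0,"ry":0,"rz":0,"jaw":0},
    {"tx":0,"ty":-0.002,"tz":0,"rx":0,"ry":0,"rz":0,"jaw":0}
  ]
}}

```text
time: 4.62
position: [0.5687, 0.1686, 0.0726]
tool_rot: [-0.134, 3.139, 0.0]
ft_force: [0.3, -1.0, 0.3]
grip_width: 0.009
```

Call:
{"name": "carry_out", "arguments": {
  "commands": [
    {"tx":0,"ty":-0.002,"tz":0,"rx":0,"ry":0,"rz":0,"jaw":0},
    {"tx":0,"ty":-0.002,"tz":0,"rx":0,"ry":0,"rz":0,"jaw":0}
  ]
}}

```text
time: 4.88
position: [0.5687, 0.1682, 0.0726]
tool_rot: [-0.135, 3.138, 0.003]
ft_force: [-0.3, 4.6, -0.5]
grip_width: 0.005
```

Call:
{"name": "carry_out", "arguments": {
  "commands": [
    {"tx":0,"ty":-0.002,"tz":0,"rx":0,"ry":0,"rz":0,"jaw":0},
    {"tx":0,"ty":-0.002,"tz":0,"rx":0,"ry":0,"rz":0,"jaw":0}
  ]
}}

```text
time: 5.12
position: [0.5687, 0.168, 0.0726]
tool_rot: [-0.137, 3.138, 0.006]
ft_force: [0.8, 7.4, -1.5]
grip_width: -0.0
```

Call:
{"name": "carry_out", "arguments": {
  "commands": [
    {"tx":0,"ty":-0.002,"tz":0,"rx":0,"ry":0,"rz":0,"jaw":0},
    {"tx":0,"ty":-0.002,"tz":0,"rx":0,"ry":0,"rz":0,"jaw":0}
  ]
}}

```text
time: 5.38
position: [0.5687, 0.1678, 0.0727]
tool_rot: [-0.139, 3.138, 0.009]
ft_force: [0.6, 11.1, -1.9]
grip_width: 0.004
```

```bash
python3 -c "
from h import *
st()"
```

```text
t 5.375 rail [0.0004 0.1518] z 0.0726981954991575 F [ 0.589  11.1151 -1.8662] grip 0.004253139140486309 q [-0.5656  0.3206  0.2799  1.7797 -0.1063  1.0533  1.4125]
```

Notch 1 was felt: the force dipped to nothing and then rose to 11 N, with the TCP at rail y = 0.152. That puts the TCP 17 mm outward of the stop's middle, so the wanted notch (-45) is at TCP y ≈ -0.028. Pushing on.

Call:
{"name": "carry_out", "arguments": {
  "commands": [
    {"tx":0,"ty":-0.004,"tz":0,"rx":0,"ry":0,"rz":0,"jaw":0},
    {"tx":0,"ty":-0.008,"tz":0,"rx":0,"ry":0,"rz":0,"jaw":0},
    {"tx":0,"ty":-0.014,"tz":0,"rx":0,"ry":0,"rz":0,"jaw":0},
    {"tx":0,"ty":-0.02,"tz":0,"rx":0,"ry":0,"rz":0,"jaw":0},
    {"tx":0,"ty":-0.028,"tz":0,"rx":0,"ry":0,"rz":0,"jaw":0},
    {"tx":0,"ty":-0.036,"tz":0,"rx":0,"ry":0,"rz":0,"jaw":0},
    {"tx":0,"ty":-0.044,"tz":0,"rx":0,"ry":0,"rz":0,"jaw":0},
    {"tx":0,"ty":-0.052,"tz":0,"rx":0,"ry":0,"rz":0,"jaw":0},
    {"tx":0,"ty":-0.06,"tz":0,"rx":0,"ry":0,"rz":0,"jaw":0},
    {"tx":0,"ty":-0.064,"tz":0,"rx":0,"ry":0,"rz":0,"jaw":0},
    {"tx":0,"ty":-0.066,"tz":0,"rx":0,"ry":0,"rz":0,"jaw":0}
  ]
}}

```text
time: 6.75
position: [0.5749, 0.0963, 0.0726]
tool_rot: [0.133, -3.139, 0.001]
ft_force: [0.1, 2.0, -0.3]
grip_width: 0.004
```

```bash
python3 - <<'E'
from h import *
from bench import get_image
import cv2
st(); delta(0,.07,.072)
im=get_image("wrist")[:,:,::-1]
cv2.imwrite(f"pics/wrist5.png",im)
im=get_image("side")[:,:,::-1]
cv2.imwrite(f"pics/side5.png",cv2.resize(im[175:325,250:400],None,fx=4,fy=4,interpolation=cv2.INTER_CUBIC))
E
```

```text
t 6.75 rail [0.0004 0.0801] z 0.07257853462107651 F [ 0.1211  2.0404 -0.3191] grip 0.003890455927238303 q [-0.4828  0.3046  0.3167  1.8043 -0.1075  1.0496  1.5293]
shift [ 0.0004 -0.0101  0.0006] rot [-0.0004 -0.     -0.0009] dist 0.010105612413293715
```

View pics/wrist5.png

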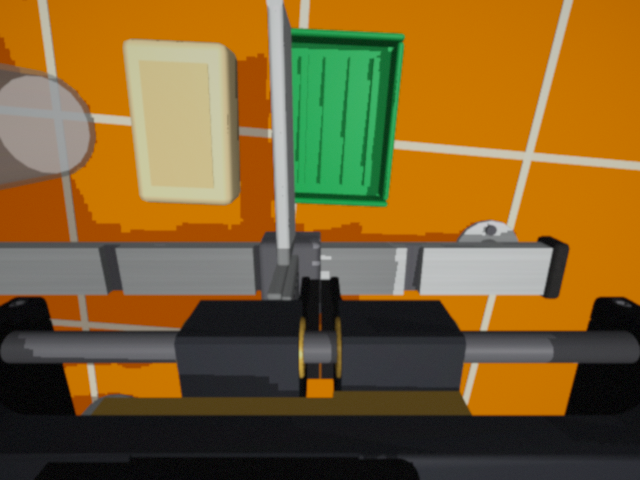

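View pics/side5.png

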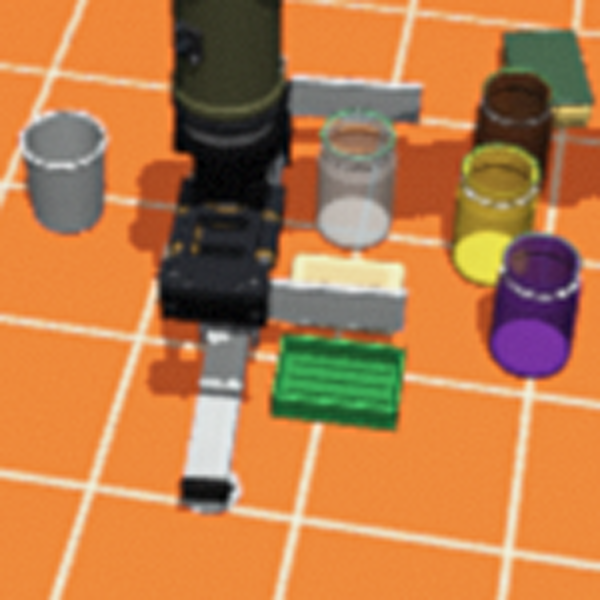

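The left stop now slides between notches 135 and 45, passing over the dish, and nothing else has moved. Next it goes through notch 45, stopping short of -45.

Call:
{"name": "carry_out", "arguments": {
  "commands": [
    {"tx":0,"ty":-0.008,"tz":0,"rx":0,"ry":0,"rz":0,"jaw":0},
    {"tx":0,"ty":-0.014,"tz":0,"rx":0,"ry":0,"rz":0,"jaw":0},
    {"tx":0,"ty":-0.019,"tz":0,"rx":0,"ry":0,"rz":0,"jaw":0},
    {"tx":0,"ty":-0.023,"tz":0,"rx":0,"ry":0,"rz":0,"jaw":0},
    {"tx":0,"ty":-0.027,"tz":0,"rx":0,"ry":0,"rz":0,"jaw":0},
    {"tx":0,"ty":-0.032,"tz":0,"rx":0,"ry":0,"rz":0,"jaw":0},
    {"tx":0,"ty":-0.038,"tz":0,"rx":0,"ry":0,"rz":0,"jaw":0},
    {"tx":0,"ty":-0.046,"tz":0,"rx":0,"ry":0,"rz":0,"jaw":0},
    {"tx":0,"ty":-0.054,"tz":0,"rx":0,"ry":0,"rz":0,"jaw":0},
    {"tx":0,"ty":-0.062,"tz":0,"rx":0,"ry":0,"rz":0,"jaw":0},
    {"tx":0,"ty":-0.07,"tz":0,"rx":0,"ry":0,"rz":0,"jaw":0},
    {"tx":0,"ty":-0.074,"tz":0,"rx":0,"ry":0,"rz":0,"jaw":0}
  ]
}}

```text
time: 8.35
position: [0.5811, 0.0221, 0.0725]
tool_rot: [0.132, -3.139, 0.001]
ft_force: [-0.9, 2.5, -0.2]
grip_width: 0.004
```

```bash
python3 - <<'E'
from h import *
from bench import get_image
import cv2
st()
im=get_image("wrist")[:,:,::-1]
cv2.imwrite(f"pics/wrist6.png",im)
E
```

```text
t 8.35 rail [0.0003 0.0056] z 0.0725441020077957 F [-0.9441  2.4654 -0.1645] grip 0.00367197754027267 q [-0.3873  0.3045  0.3542  1.8088 -0.1197  1.0492  1.6667]
```

View pics/wrist6.png

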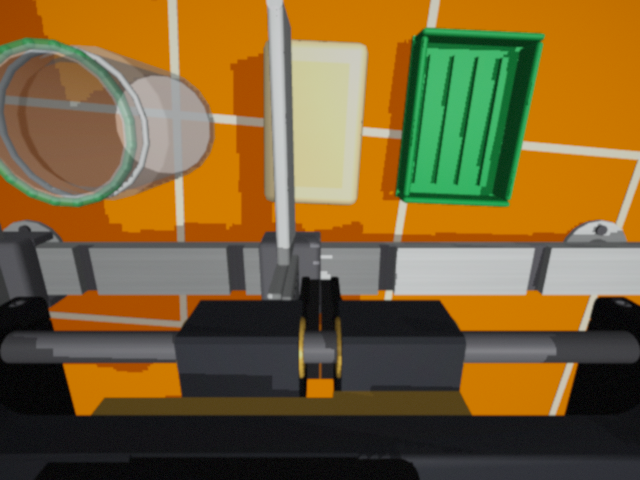

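The saddle (291,265) has about 33 mm to go to the -45 notch at (238,270). I'll approach to within 5 mm, then creep.

Call:
{"name": "carry_out", "arguments": {
  "commands": [
    {"tx":0,"ty":-0.006,"tz":0,"rx":0,"ry":0,"rz":0,"jaw":0},
    {"tx":0,"ty":-0.012,"tz":0,"rx":0,"ry":0,"rz":0,"jaw":0},
    {"tx":0,"ty":-0.018,"tz":0,"rx":0,"ry":0,"rz":0,"jaw":0},
    {"tx":0,"ty":-0.022,"tz":0,"rx":0,"ry":0,"rz":0,"jaw":0},
    {"tx":0,"ty":-0.025,"tz":0,"rx":0,"ry":0,"rz":0,"jaw":0},
    {"tx":0,"ty":-0.027,"tz":0,"rx":0,"ry":0,"rz":0,"jaw":0},
    {"tx":0,"ty":-0.027,"tz":0,"rx":0,"ry":0,"rz":0,"jaw":0}
  ]
}}

```text
time: 9.28
position: [0.5834, -0.0043, 0.0726]
tool_rot: [-0.133, 3.139, -0.001]
ft_force: [-0.4, 0.4, -0.8]
grip_width: 0.003
```

Call:
{"name": "carry_out", "arguments": {
  "commands": [
    {"tx":0,"ty":-0.002,"tz":0,"rx":0,"ry":0,"rz":0,"jaw":0},
    {"tx":0,"ty":-0.002,"tz":0,"rx":0,"ry":0,"rz":0,"jaw":0}
  ]
}}

```text
time: 9.52
position: [0.5839, -0.0065, 0.0726]
tool_rot: [-0.133, 3.138, -0.001]
ft_force: [0.1, 0.6, -0.3]
grip_width: 0.004
```

```bash
python3 -c "
from h import *
st()"
```

```text
t 9.525 rail [ 0.0006 -0.0231] z 0.07264065547597195 F [ 0.1165  0.6182 -0.3135] grip 0.004457846947943901 q [-0.3493  0.3097  0.3682  1.804  -0.1258  1.0502  1.7211]
```

Call:
{"name": "carry_out", "arguments": {
  "commands": [
    {"tx":0,"ty":-0.002,"tz":0,"rx":0,"ry":0,"rz":0,"jaw":0},
    {"tx":0,"ty":-0.002,"tz":0,"rx":0,"ry":0,"rz":0,"jaw":0}
  ]
}}

```text
time: 9.78
position: [0.5839, -0.0082, 0.0726]
tool_rot: [-0.133, 3.138, -0.001]
ft_force: [-0.3, -0.1, -0.0]
grip_width: 0.003
```

Call:
{"name": "carry_out", "arguments": {
  "commands": [
    {"tx":0,"ty":-0.0015,"tz":0,"rx":0,"ry":0,"rz":0,"jaw":0},
    {"tx":0,"ty":-0.0015,"tz":0,"rx":0,"ry":0,"rz":0,"jaw":0}
  ]
}}

```text
time: 10.02
position: [0.5839, -0.0093, 0.0726]
tool_rot: [-0.133, 3.139, -0.0]
ft_force: [-0.7, 0.2, 0.7]
grip_width: 0.004
```

```bash
python3 -c "
from h import *
st()
from bench import get_image
import cv2
im=get_image('wrist')[:,:,::-1]
cv2.imwrite('pics/wrist7.png',im)"
```

```text
t 10.025 rail [ 0.0004 -0.0259] z 0.07260927448774486 F [-0.6958  0.2487  0.6759] grip 0.004168681255394112 q [-0.3448  0.3105  0.3694  1.8033 -0.1273  1.0509  1.7277]
```

View pics/wrist7.png

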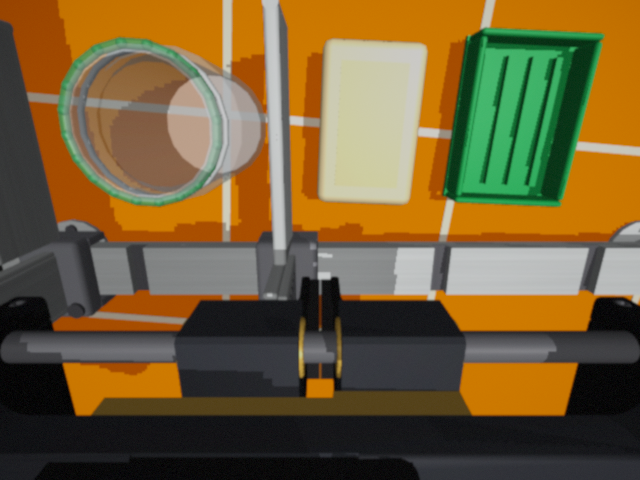

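The force is about zero, and the saddle centre (288) sits where the -45 notch should be: midway between the notches at 138 and 440 gives 289. A gentle push should confirm it is seated.

Call:
{"name": "carry_out", "arguments": {
  "commands": [
    {"tx":0,"ty":-0.002,"tz":0,"rx":0,"ry":0,"rz":0,"jaw":0},
    {"tx":0,"ty":-0.002,"tz":0,"rx":0,"ry":0,"rz":0,"jaw":0}
  ]
}}

```text
time: 10.32
position: [0.584, -0.0109, 0.0725]
tool_rot: [-0.134, 3.139, 0.001]
ft_force: [-0.6, 0.7, -0.6]
grip_width: 0.007
```

Call:
{"name": "carry_out", "arguments": {
  "commands": [
    {"tx":0,"ty":-0.0015,"tz":0,"rx":0,"ry":0,"rz":0,"jaw":0},
    {"tx":0,"ty":-0.0015,"tz":0,"rx":0,"ry":0,"rz":0,"jaw":0}
  ]
}}

```text
time: 10.58
position: [0.5841, -0.0112, 0.0725]
tool_rot: [0.135, -3.138, -0.003]
ft_force: [-1.3, 4.3, 0.2]
grip_width: 0.007
```

```bash
python3 -c "
from h import *
st()"
```

```text
t 10.575 rail [ 0.0004 -0.0278] z 0.07254162269394543 F [-1.3245  4.2892  0.2117] grip 0.006991592218398676 q [-0.3407  0.3113  0.3697  1.8025 -0.1297  1.0516  1.7343]
```

The stop resists with 4.3 N while the TCP stands still at -0.0278, so it is seated. Backing off, rising and crossing to the right side.

Call:
{"name": "carry_out", "arguments": {
  "commands": [
    {"tx":0,"ty":0.01,"tz":0,"rx":0,"ry":0,"rz":0,"jaw":0},
    {"tx":0,"ty":0.03,"tz":0,"rx":0,"ry":0,"rz":0,"jaw":0},
    {"tx":0,"ty":0.03,"tz":-0.03,"rx":0,"ry":0,"rz":0,"jaw":0},
    {"tx":0,"ty":0.03,"tz":-0.08,"rx":0,"ry":0,"rz":0,"jaw":0},
    {"tx":0,"ty":0.03,"tz":-0.12,"rx":0,"ry":0,"rz":0,"jaw":0},
    {"tx":0,"ty":-0.01,"tz":-0.13,"rx":0,"ry":0,"rz":0,"jaw":0},
    {"tx":0,"ty":-0.06,"tz":-0.13,"rx":0,"ry":0,"rz":0,"jaw":0},
    {"tx":0,"ty":-0.11,"tz":-0.13,"rx":0,"ry":0,"rz":0,"jaw":0},
    {"tx":0,"ty":-0.16,"tz":-0.13,"rx":0,"ry":0,"rz":0,"jaw":0},
    {"tx":0,"ty":-0.19,"tz":-0.13,"rx":0,"ry":0,"rz":0,"jaw":0},
    {"tx":0,"ty":-0.195,"tz":-0.13,"rx":0,"ry":0,"rz":0,"jaw":0},
    {"tx":0,"ty":-0.195,"tz":-0.13,"rx":0,"ry":0,"rz":0,"jaw":0}
  ]
}}

```text
time: 12.08
position: [0.6008, -0.2059, 0.2023]
tool_rot: [0.134, -3.138, -0.001]
ft_force: [0.2, 0.3, -0.3]
grip_width: 0.004
```

```bash
python3 -c "
from h import *
st()
delta(0,-.225,.072)
from bench import get_image
import cv2
im=get_image('wrist')[:,:,::-1]
cv2.imwrite('pics/wrist8.png',im)
im=get_image('side')[:,:,::-1]
cv2.imwrite('pics/side8.png',cv2.resize(im[150:300,250:400],None,fx=4,fy=4,interpolation=cv2.INTER_CUBIC))
"
```

```text
t 12.075 rail [ 0.0004 -0.2232] z 0.2023282858437617 F [ 0.2098  0.2963 -0.2657] grip 0.003638984272458928 q [-0.1121  0.3193  0.5022  1.5362 -0.1568  1.3268  2.0632]
shift [ 0.0004 -0.0018  0.1303] rot [ 0.0006 -0.0004  0.0001] dist 0.13034083337980057
```

View pics/wrist8.png

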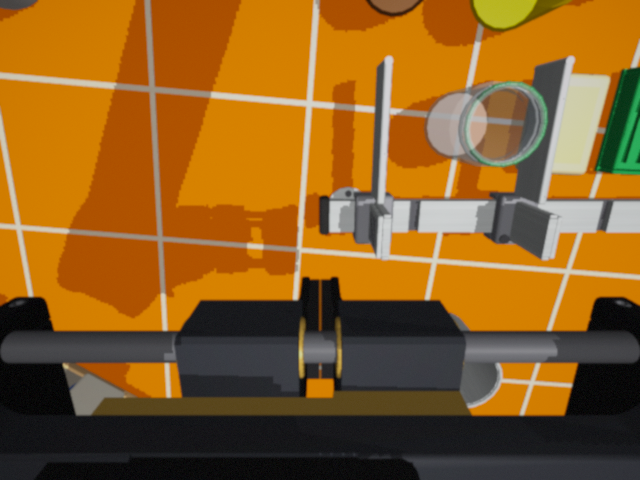

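View pics/side8.png

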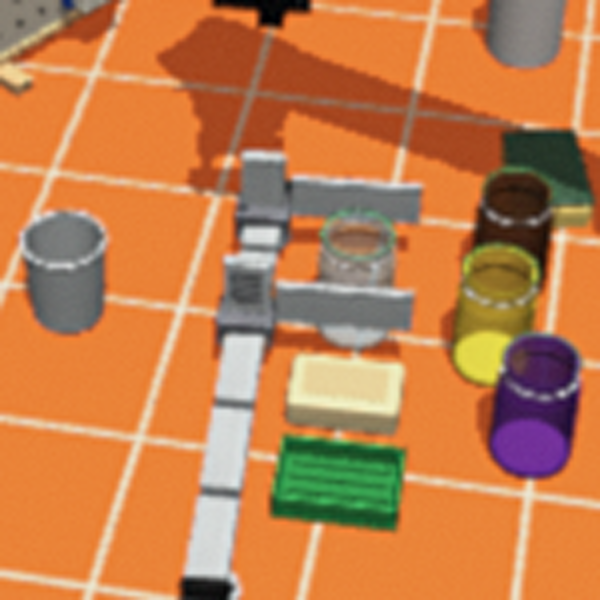

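The jar is untouched, with the left stop standing in the notch beside it. Next I descend outside the right stop and advance to near contact (expected at TCP y ≈ -0.191; the notch is at ≈ -0.152).

Call:
{"name": "carry_out", "arguments": {
  "commands": [
    {"tx":0,"ty":0,"tz":0.04,"rx":0,"ry":0,"rz":0,"jaw":0},
    {"tx":0,"ty":0,"tz":0.08,"rx":0,"ry":0,"rz":0,"jaw":0},
    {"tx":0,"ty":0,"tz":0.11,"rx":0,"ry":0,"rz":0,"jaw":0},
    {"tx":0,"ty":0,"tz":0.13,"rx":0,"ry":0,"rz":0,"jaw":0},
    {"tx":0,"ty":0.008,"tz":0.13,"rx":0,"ry":0,"rz":0,"jaw":0},
    {"tx":0,"ty":0.016,"tz":0.13,"rx":0,"ry":0,"rz":0,"jaw":0},
    {"tx":0,"ty":0.024,"tz":0.13,"rx":0,"ry":0,"rz":0,"jaw":0},
    {"tx":0,"ty":0.03,"tz":0.13,"rx":0,"ry":0,"rz":0,"jaw":0},
    {"tx":0,"ty":0.036,"tz":0.13,"rx":0,"ry":0,"rz":0,"jaw":0},
    {"tx":0,"ty":0.04,"tz":0.13,"rx":0,"ry":0,"rz":0,"jaw":0},
    {"tx":0,"ty":0.04,"tz":0.13,"rx":0,"ry":0,"rz":0,"jaw":0}
  ]
}}

```text
time: 13.55
position: [0.5977, -0.167, 0.073]
tool_rot: [-0.134, 3.138, -0.0]
ft_force: [-0.2, -1.4, 1.2]
grip_width: 0.003
```

```bash
python3 -c "
from h import *
st()
from bench import get_image
import cv2
im=get_image('wrist')[:,:,::-1]
cv2.imwrite('pics/wrist9.png',im)
"
```

```text
t 13.55 rail [ 0.0007 -0.1842] z 0.07297356685474404 F [-0.2075 -1.3728  1.1682] grip 0.00291502034457261 q [-0.149   0.3944  0.4664  1.7132 -0.1975  1.0797  2.0361]
```

View pics/wrist9.png

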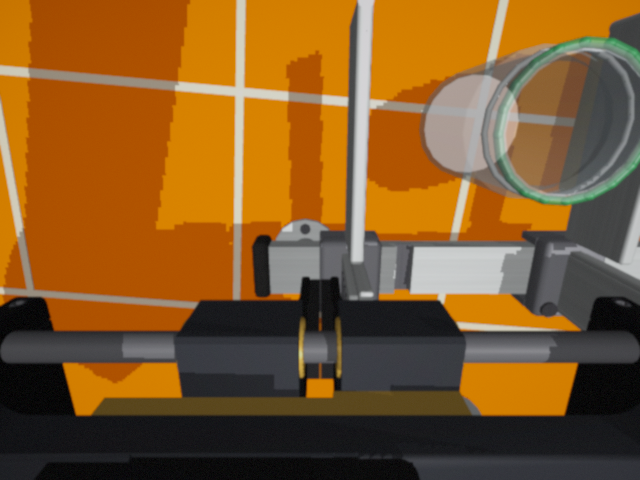

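In contact (1.4 N). The saddle (350,265) is about 32 mm short of the -135 notch at (402,265), which agrees with the TCP figure.

Call:
{"name": "carry_out", "arguments": {
  "commands": [
    {"tx":0,"ty":0.006,"tz":0,"rx":0,"ry":0,"rz":0,"jaw":0},
    {"tx":0,"ty":0.012,"tz":0,"rx":0,"ry":0,"rz":0,"jaw":0},
    {"tx":0,"ty":0.018,"tz":0,"rx":0,"ry":0,"rz":0,"jaw":0},
    {"tx":0,"ty":0.022,"tz":0,"rx":0,"ry":0,"rz":0,"jaw":0},
    {"tx":0,"ty":0.025,"tz":0,"rx":0,"ry":0,"rz":0,"jaw":0},
    {"tx":0,"ty":0.027,"tz":0,"rx":0,"ry":0,"rz":0,"jaw":0},
    {"tx":0,"ty":0.027,"tz":0,"rx":0,"ry":0,"rz":0,"jaw":0}
  ]
}}

```text
time: 14.48
position: [0.5942, -0.1388, 0.0718]
tool_rot: [0.135, -3.137, -0.003]
ft_force: [-0.9, -0.2, -0.2]
grip_width: 0.007
```

Call:
{"name": "carry_out", "arguments": {
  "commands": [
    {"tx":0,"ty":0.002,"tz":0,"rx":0,"ry":0,"rz":0,"jaw":0},
    {"tx":0,"ty":0.002,"tz":0,"rx":0,"ry":0,"rz":0,"jaw":0}
  ]
}}

```text
time: 14.72
position: [0.5945, -0.1374, 0.0721]
tool_rot: [0.134, -3.138, -0.001]
ft_force: [-0.2, -0.6, 0.0]
grip_width: 0.004
```

```bash
python3 -c "
from h import *
st()
from bench import get_image
import cv2
im=get_image('wrist')[:,:,::-1]
cv2.imwrite('pics/wrist10.png',im)
"
```

```text
t 14.725 rail [-0.     -0.1545] z 0.07210541661587629 F [-0.1771 -0.5694  0.0054] grip 0.0035034252786886742 q [-0.1923  0.3744  0.4575  1.7387 -0.1855  1.0725  1.9835]
```

View pics/wrist10.png

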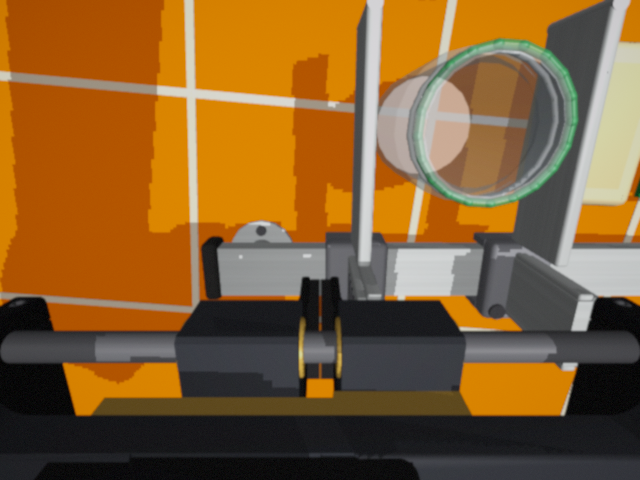

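The force is about nil and the tab has jumped ahead of the finger (saddle centre 356, with a small gap), so it was drawn in. A gentle push to confirm.

Call:
{"name": "carry_out", "arguments": {
  "commands": [
    {"tx":0,"ty":0.002,"tz":0,"rx":0,"ry":0,"rz":0,"jaw":0},
    {"tx":0,"ty":0.002,"tz":0,"rx":0,"ry":0,"rz":0,"jaw":0}
  ]
}}

```text
time: 15.02
position: [0.5947, -0.1358, 0.0725]
tool_rot: [0.134, -3.139, -0.001]
ft_force: [0.5, 0.5, 0.7]
grip_width: 0.01
```

Call:
{"name": "carry_out", "arguments": {
  "commands": [
    {"tx":0,"ty":0.0015,"tz":0,"rx":0,"ry":0,"rz":0,"jaw":0},
    {"tx":0,"ty":0.0015,"tz":0,"rx":0,"ry":0,"rz":0,"jaw":0}
  ]
}}

```text
time: 15.28
position: [0.5946, -0.1344, 0.0726]
tool_rot: [-0.134, 3.139, 0.0]
ft_force: [0.3, 0.3, 0.2]
grip_width: 0.004
```

```bash
python3 -c "
from h import *
st()"
```

```text
t 15.275 rail [ 0.0004 -0.1515] z 0.07255019034242093 F [0.2933 0.3467 0.2332] grip 0.0037417348895968493 q [-0.1974  0.3718  0.4568  1.7409 -0.1838  1.0713  1.9771]
```

Call:
{"name": "carry_out", "arguments": {
  "commands": [
    {"tx":0,"ty":0.0015,"tz":0,"rx":0,"ry":0,"rz":0,"jaw":0},
    {"tx":0,"ty":0.0015,"tz":0,"rx":0,"ry":0,"rz":0,"jaw":0}
  ]
}}

```text
time: 15.52
position: [0.5945, -0.134, 0.0726]
tool_rot: [-0.133, 3.138, -0.002]
ft_force: [0.0, -2.5, -0.3]
grip_width: 0.005
```

```bash
python3 -c "
from h import *
st()
from bench import get_image
import cv2
im=get_image('wrist')[:,:,::-1]
cv2.imwrite('pics/wrist11.png',im)
"
```

```text
t 15.525 rail [ 0.0003 -0.1511] z 0.07261099008191396 F [ 0.0432 -2.4549 -0.344 ] grip 0.004932118229754517 q [-0.1992  0.3709  0.4572  1.742  -0.1823  1.0703  1.9743]
```

View pics/wrist11.png

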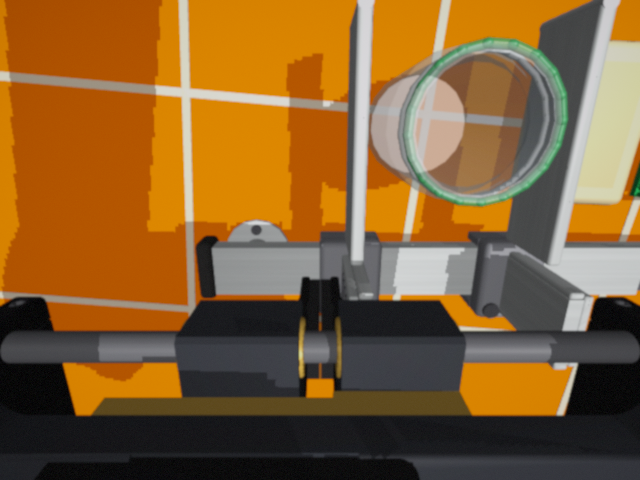

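Call:
{"name": "carry_out", "arguments": {
  "commands": [
    {"tx":0,"ty":0.0015,"tz":0,"rx":0,"ry":0,"rz":0,"jaw":0},
    {"tx":0,"ty":0.0015,"tz":0,"rx":0,"ry":0,"rz":0,"jaw":0}
  ]
}}

```text
time: 15.82
position: [0.5945, -0.1338, 0.0727]
tool_rot: [-0.132, 3.138, -0.004]
ft_force: [1.2, -5.9, -1.6]
grip_width: 0.004
```

5.9 N with no motion, so it is seated. Backing off and rising.

Call:
{"name": "carry_out", "arguments": {
  "commands": [
    {"tx":0,"ty":-0.01,"tz":0,"rx":0,"ry":0,"rz":0,"jaw":0},
    {"tx":0,"ty":-0.04,"tz":0,"rx":0,"ry":0,"rz":0,"jaw":0},
    {"tx":0,"ty":-0.05,"tz":-0.02,"rx":0,"ry":0,"rz":0,"jaw":0},
    {"tx":0,"ty":-0.05,"tz":-0.07,"rx":0,"ry":0,"rz":0,"jaw":0},
    {"tx":0,"ty":-0.05,"tz":-0.12,"rx":0,"ry":0,"rz":0,"jaw":0},
    {"tx":0,"ty":-0.1,"tz":-0.14,"rx":0,"ry":0,"rz":0,"jaw":0},
    {"tx":0.02,"ty":-0.14,"tz":-0.15,"rx":0,"ry":0,"rz":0,"jaw":0},
    {"tx":0.02,"ty":-0.14,"tz":-0.15,"rx":0,"ry":0,"rz":0,"jaw":0},
    {"tx":0.02,"ty":-0.14,"tz":-0.15,"rx":0,"ry":0,"rz":0,"jaw":0}
  ]
}}

```text
time: 16.95
position: [0.5865, -0.2718, 0.2222]
tool_rot: [-0.134, 3.139, 0.003]
ft_force: [0.0, -0.4, 0.7]
grip_width: 0.011
```

```bash
python3 -c "
from h import *
st()
from bench import get_image
import cv2
a=get_image('top')[:,:,::-1]; cv2.imwrite('pics/top12z.png',cv2.resize(a[205:305,230:430],None,fx=4,fy=4,interpolation=cv2.INTER_CUBIC)); cv2.imwrite('pics/top12.png',a)
a=get_image('side')[:,:,::-1]; cv2.imwrite('pics/side12z.png',cv2.resize(a[175:310,270:410],None,fx=4,fy=4,interpolation=cv2.INTER_CUBIC))
"
```

```text
t 16.95 rail [-0.0195 -0.2877] z 0.2222402745037635 F [ 0.0087 -0.4202  0.6687] grip 0.010797087643594869 q [-0.0258  0.3392  0.5398  1.4791 -0.1771  1.3726  2.1802]
```

View pics/top12z.png

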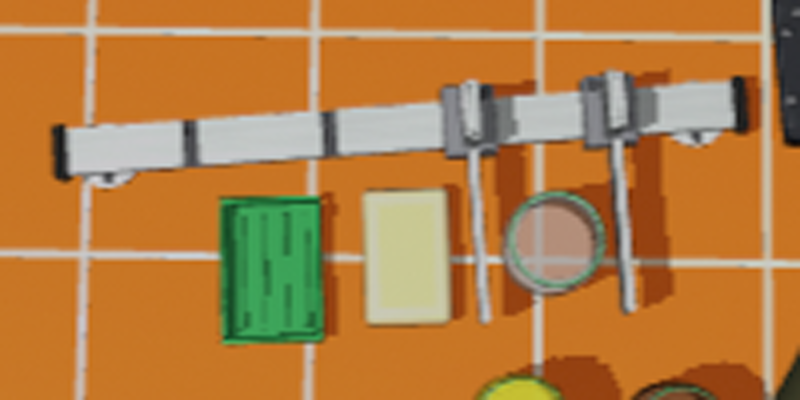

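View pics/side12z.png

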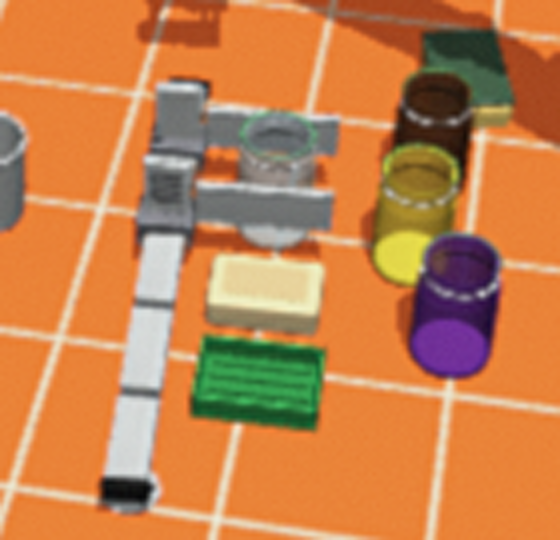

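View pics/top12.png

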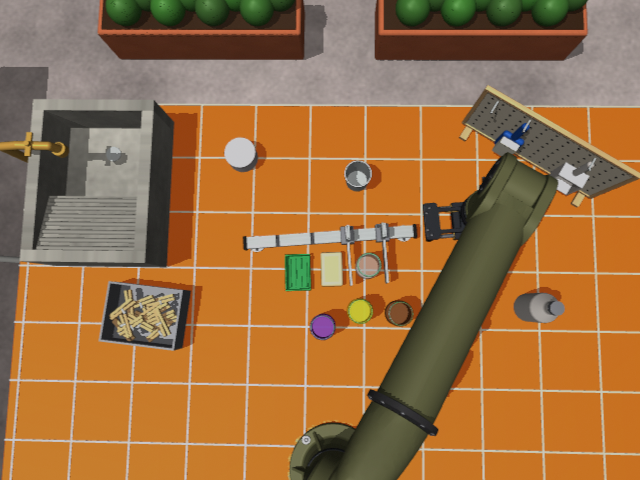

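```bash
python3 -c "
from h import *
print(torail(T(471,111,.105)),torail(T(617,99,.105)),torail(T(554,242,.1)))
print(torail(S(169,162,.105)),torail(S(182,87,.105)))
print(ctrl.get_state()['qd'])
ctrl.close_job()"
```

```text
(np.float64(-0.0005930692525195416), np.float64(-0.04490301610918173)) (np.float64(0.00025201578645954567), np.float64(-0.13463712370178846)) (np.float64(-0.08414256864159367), np.float64(-0.08949495515975137))
(np.float64(-0.0032715962688632345), np.float64(-0.04326372355609888)) (np.float64(-0.003926815579750028), np.float64(-0.1340930352181595))
[-0.0055  0.0008  0.0012 -0.0003  0.0049 -0.0027 -0.0004]
the job is handed in; nothing more can be done
```

The clear glass jar now stands between the two stops, and I handed the job in at about 17 s of the 48 s allowed.

- **Which jar:** The clear jar stood in the right-hand bay, at pixel (368,265) in the top view. I left the brown, yellow and purple look-alikes alone.
- **Left stop:** I pushed it with the closed fingertip over the notches at 135 and 45 mm, until it clicked into the one at -45 mm.
- **Right stop:** I pushed it the same way into its first notch, at -135 mm.
- **Click check:** In both final notches the force fell to about zero. It then rose to 4.3 N (left) and 5.9 N (right) with almost no movement, and I backed off there.
- **Final pictures:** The top view puts the tabs at rail y = -44.9 and -134.6 mm, and the jar at -89.5 mm. The side view gives -43.3 and -134.1 mm for the tabs, about 1–2 mm off but within the calibration. The jar and the other things look unmoved, and the robot is clear of everything.
- **What went wrong:** My first move call was refused as incomplete and moved nothing. No check failed.

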